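# Nest the empty tip pots at the welding bench

### The arm

A 7-joint arm with a two-finger parallel gripper is mounted at the origin on the work surface. World frame = base frame: x ahead of the robot, y to its left, z up, the work surface at z = 0. Lengths are in m, angles in rad, forces in N, time in s.
With the tool pointing down it reaches from about 0.35 to 0.9 m from the base axis. Payload 8.1 kg.
Tool frame: the origin (TCP) lies between the finger pads; the fingertips stand 8 mm ahead of it and the grasp point (between the pads) lies 11 mm behind it (arm.tcp_to_tips is the distance from the TCP to the fingertips, in m); z points along the fingers, x is the direction in which the jaws open and shut, and the axes are right-handed (so a half turn about z gives the same grasp; the last joint's range is limited). The gripper opens to 92 mm and grips with 3 to 60 N. Pads are 19 mm wide; open, the fingers measure 130 mm over their backs; the gripper's body (75 mm by 190 mm) begins 47 mm behind the grasp point.
Start: joints at [-1.294, 0.434, 0.025, 1.573, -0.012, 1.134, -0.075], TCP at [0.232, 0.58, 0.235] pointing down, gripper open.
Joint ranges: [-2.62, 2.62], [-0.44, 2.09], [-1.27, 1.32], [0.08, 2.57], [-1.32, 4.46], [0.12, 2], [-2.74, 2.74]. Speed limits (rad/s): [2.22, 2.22, 3.01, 3.01, 3.14, 3.14, 3.14].

### API

Orientations are given as a rotation vector (axis times angle).
In Python, from cell import arm, eyes gives the robot as it stands.
- The arm moves only by the tool play_rows, never from a script. Its argument "rows" is a list of rows, each a list of 3 entries, a list of its own where there are three numbers: the shift along the tool's x, y, z each as a share of 50 cm, from -1 to 1, then the turn, a rotation vector about the tool's x, y, z each as a share of 60 degrees, from -1 to 1, then the opening, from -1 (shut) to 1 (fully open), so that 0 is half open. In form: [[[dx, dy, dz], [ax, ay, az], grip], ...]. A call has 1 to 10 rows; each row is the pose to reach, as a shift and turn from the pose commanded when the call began, along the tool's axes at that moment; what a row does not reach only later rows make up. A row lasts 1/10 s, in which the tool goes at most 50 mm and 8.59 degrees, less where a joint would pass 70% of its speed; a pose out of reach is approached as far as the arm can. A call with a number of a shift or a turn outside -1 to 1 is refused whole. A call with a gripper value outside its range is refused whole. The fingers move at their own pace and stop on an object; "newtons" is the grip in N (left out, the last holds). Time passes only in rows, so rows that repeat a pose let the fingers close. It gives the time, the measured TCP pose, the force and the opening at its end, in the units of the state.
- arm.observe(): the state, without advancing time (a new reading comes with each control period).
- eyes.get_image(name): name is "side" or "top" or "wrist"; returns (picture, depth): 420x560x3 uint8, red, green, blue; 420x560 float32, m along the optical axis (not along the pixel's ray), 0 where there is no reading.
- eyes.get_calibration(name): a dict with "intrinsics" (3x3 intrinsics, pixels), "R" (3x3) and "t" (3): a world point X has camera coordinates R X + t. Camera axes: x right, y down, z forward; pixel columns grow to the right and rows downward; lengths in m; the calibration is good to about 2 mm. The wrist camera is an equidistant fisheye: a pixel r from the principal point sees the ray r / f radians off the axis. A picture is of the moment at which its call begins: read the wrist's pose just before it. get_calibration takes no time and is no camera call; for the wrist camera it gives the pose at the moment of the call.
- arm.sign_off(): hands the job in, once; it reports no verdict.
The state is a dict: "clock": time; "joints": joint angles; "dq": joint speeds; "joint_efforts": joint torques, N m; "position": TCP position; "ee_rot": TCP orientation; "force": force on the tool from outside, world axes, zero at the start; "ft_torque": the same for the moment, N m; "width": opening from 0.0 (shut) to 1.0 (fully open).
Only numpy, scipy, OpenCV 4.12 (cv2) and the standard library are available. Lean on these libraries where they do the work, as an engineer would, in place of code of your own. Each camera call takes 0.05 s, during which the arm holds its last target.

### The job

Clear away the empty stacking pots on the welding bench: first nest the blue pot fully home in the green pot, which waits in its low stand, then nest the yellow pot fully home in the blue one, so that the three make one upright stack in the stand. Leave the red pot, full of copper tips, standing where it is.

Things in the scene. Friction and masses are not known exactly. Their poses are not given: they have to be found in the camera images.
- green_pot: Empty green steel pot, upright and loose in a low fixed stand (grey 92 mm disc 6 mm thick; ring round the foot, 54 mm across, to 14 mm above the bench). All four pots have one round shape, 75 mm tall, given under blue_pot. Origin: centre of the foot's underside, 6 mm above the bench here; z: the pot's axis, up to the mouth; yaw means nothing. About 0.11 to 0.23 kg.
- blue_pot: Empty blue pot, upright, loose on the bench; origin, axes, mass as green. Shape: foot 35 mm across, cone widening to 51 mm at 45 mm up, a flat shoulder stepping out to 62 mm, then a straight collar, 62 mm outside, 57 mm inside, from 45 to 75 mm (rim). Walls 2.5 mm, floor 5 mm. Its foot clears a mouth if within 10 mm of centre.
- yellow_pot: Empty yellow pot, upright, loose on the bench; shape, origin, axes, mass as green and blue. Fully home, a pot's shoulder rests on the rim of the pot below: origins 30 mm apart, about 2 mm side play. So the 30 mm tall collar (62 mm across) stays clear of the lower pot: grip it there, fingers reaching less than 30 mm below the rim.
- red_pot: Red pot of the same shape, size and origin, upright and loose on the bench, filled with copper and brass tips that stick out to 29 mm above its rim (104 mm in all). Not to be moved. About 0.3 kg.

How it is judged:
By the outcome, as a careful person would: the job done as asked, in the order asked, and still so for the second after the job is handed in, with the robot touching nothing.
It also fails if it takes over 70 s, if anything falls off the work surface, if the arm or the gripper's body presses on something with over 40 N, if the wrist force passes 120 N, or if a joint passes its speed limit or range.

## Working session

There is one attempt and no reset: what is moved stays moved. The work goes in short steps, Python scripts to look and compute and a tool call to move; the robot and the scene stay as the last step left them, time stands still between calls to the robot, and variables do not carry over. Pictures are saved under pics/ and viewed, and the job is handed in when it is done.

Besides the shell and the picture viewer there is one more tool, called after "Emit:" by a JSON object that holds its "op" and its "data", one argument or row to a line. play_rows: Moves the arm, as the interface text tells. Its arguments: {"type":"object","properties":{"rows":{"type":"array","items":{"type":"array"}},"newtons":{"type":"number"}},"required":["rows"]}

```bash
mkdir -p pics; ls; python3 - <<'E'
from cell import arm, eyes
import cv2, numpy as np
s=arm.observe()
for k,v in s.items(): print(k,np.round(v,4))
print(arm.tcp_to_tips)
for n in ("side","top"):
    im,d=eyes.get_image(n); cv2.imwrite(f"pics/{n}0.png",im[:,:,::-1]); np.save(f"pics/{n}0.npy",d)
    c=eyes.get_calibration(n); print(n,{k:np.round(v,4).tolist() for k,v in c.items()})
E
```

```text
pics
clock 0.0
joints [-1.2936  0.4352  0.025   1.5741 -0.0116  1.134  -0.0751]
dq [-0.0006  0.0012 -0.0011  0.0005 -0.0001 -0.0001 -0.0004]
joint_efforts [ 0.00000e+00 -6.67847e+01  9.85000e-01 -3.14462e+01 -6.05000e-02
  4.29000e-02  2.00000e-04]
position [0.2316 0.58   0.234 ]
ee_rot [ 2.6001e+00  1.7616e+00 -1.8000e-03]
force [0.2849 0.0605 0.4777]
ft_torque [-0.0006  0.0073  0.0127]
width 0.9994
0.008
side {'intrinsics': [[516.1464, 0.0, 282.8384], [0.0, 516.1464, 220.7277], [0.0, 0.0, 1.0]], 'R': [[0.9984, -0.0569, -0.0012], [-0.0387, -0.6626, -0.748], [0.0417, 0.7468, -0.6637]], 't': [-0.5376, 0.0474, 0.9881]}
top {'intrinsics': [[479.7096, 0.0, 282.1114], [0.0, 479.7096, 208.2972], [0.0, 0.0, 1.0]], 'R': [[0.0216, -0.9997, -0.0095], [-0.9909, -0.0202, -0.1328], [0.1326, 0.0122, -0.9911]], 't': [0.0086, 0.5156, 0.9516]}
```

View pics/side0.png

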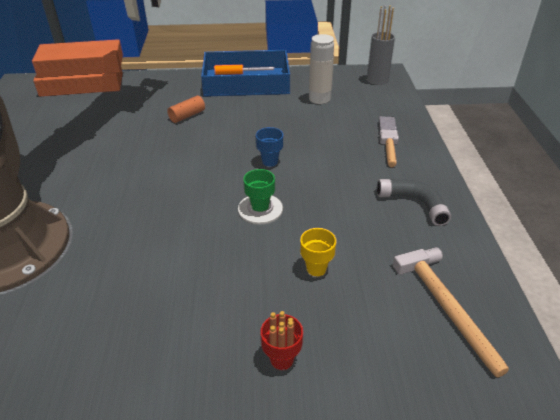

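View pics/top0.png

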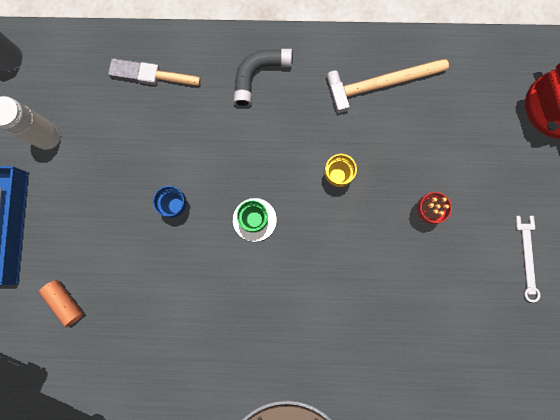

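The side view shows blue (269,147), green in its stand (260,192), yellow (318,253) and red (282,340). The top view shows the same four at (170,201), (253,216), (341,169) and (435,208). I'll fit rim circles from the depth.

```bash
cat > h.py <<'E'
import numpy as np, cv2
from scipy.optimize import least_squares
from cell import arm, eyes
def cloud(n,im,d):
    c=eyes.get_calibration(n); K=c["intrinsics"]
    v,u=np.mgrid[:d.shape[0],:d.shape[1]]
    P=np.stack([(u-K[0,2])/K[0,0]*d,(v-K[1,2])/K[1,1]*d,d],-1)
    return (P-c["t"])@np.array(c["R"])
H={"red":(0,6),"yellow":(22,32),"green":(50,80),"blue":(100,115)}
def fit(n,tag,near=None):
    im,d=eyes.get_image(n); cv2.imwrite(f"pics/{tag}.png",im[:,:,::-1])
    X=cloud(n,im,d); h=cv2.cvtColor(im,cv2.COLOR_RGB2HSV)
    for k,(a,b) in H.items():
        m=(h[...,0]>=a)&(h[...,0]<=b)&(h[...,1]>130)&(h[...,2]>40)&(d>0)
        m&=(X[...,0]>.3)&(X[...,0]<.9)&(abs(X[...,1])<.3)
        nl,L,st,_=cv2.connectedComponentsWithStats(m.astype(np.uint8))
        if nl<2: print(n,k,"none");continue
        i=1+np.argmax(st[1:,4]); p=X[(L==i)]
        zt=np.percentile(p[:,2],98 if k!="red" else 80)
        q=p[(p[:,2]>zt-.006)&(p[:,2]<zt+.006)]
        f=lambda w:np.hypot(q[:,0]-w[0],q[:,1]-w[1])-.0298
        r=least_squares(f,np.r_[q[:,:2].mean(0)],loss="soft_l1",f_scale=.002)
        print(n,k,"px",st[i,:].tolist(),"rimz %.4f"%zt,"c",np.round(r.x,4),"n",len(q),"rms %.4f"%np.sqrt(np.mean(r.fun**2)))
E
python3 -c "
from h import *
fit('top','t1');fit('side','s1')"
```

```text
top red px [417, 192, 28, 32, 293] rimz 0.0731 c [ 0.5184 -0.2832] n 109 rms 0.0013
top yellow px [325, 154, 32, 30, 345] rimz 0.0759 c [ 0.5919 -0.0964] n 112 rms 0.0009
top green px [237, 201, 31, 31, 555] rimz 0.0814 c [0.4939 0.0772] n 94 rms 0.0009
top blue px [153, 186, 33, 32, 818] rimz 0.0757 c [0.5203 0.2445] n 145 rms 0.0009
side red px [285, 314, 18, 36, 274] rimz 0.0748 c [ 0.5192 -0.2849] n 89 rms 0.0027
side yellow px [300, 228, 36, 49, 1311] rimz 0.0768 c [ 0.5929 -0.0981] n 243 rms 0.0012
side green px [244, 169, 31, 42, 965] rimz 0.0830 c [0.4951 0.0759] n 177 rms 0.0013
side blue px [256, 127, 27, 39, 773] rimz 0.0765 c [0.5212 0.2437] n 139 rms 0.0016
```

```bash
cat >> h.py <<'E'
from scipy.spatial.transform import Rotation as Ro
def go(x,y,z,yaw=0):
    s=arm.observe(); R=Ro.from_rotvec(s["ee_rot"]).as_matrix(); p=np.array(s["position"])
    print("pos",p.round(4),"toolx",R[:,0].round(3),"toolz",R[:,2].round(4),"w",round(s["width"],3),"F",np.round(s["force"],1),"t",s["clock"])
    print("target share",((np.array([x,y,z])-p)@R/.5).round(4),"dist",np.linalg.norm(np.array([x,y,z])-p).round(3))
    # turn making tool straight down
    e=np.cross(R[:,2],[0,0,-1]); print("level turn share",(R.T@e/np.deg2rad(60)).round(4))
E
python3 -c "
from h import *
d=np.load('pics/side0.npy'); X=cloud('side',None,d)
m=(X[...,2]>.09)&(d>0); 
n,L,st,_=cv2.connectedComponentsWithStats(m.astype(np.uint8))
for i in range(1,n):
  if st[i,4]>60: q=X[L==i]; print(st[i],q.min(0).round(2),q.max(0).round(2))
go(.521,.244,.16); go(.521,.244,.06)
"
```

```text
[124   0  16  21 229] [0.2  0.51 0.23] [0.22 0.54 0.28]
[151   0  10   7  64] [0.24 0.61 0.23] [0.26 0.63 0.24]
[370   5  25  50 733] [0.82 0.6  0.09] [0.88 0.67 0.21]
[309  34  25  41 871] [0.64 0.5  0.09] [0.7  0.56 0.17]
[  32   40   88   25 1672] [-0.11  0.6   0.09] [0.12 0.73 0.11]
[   0   96   28  135 2208] [ 0.05 -0.06  0.09] [0.09 0.05 0.29]
[287 318   7  14  76] [ 0.53 -0.3   0.09] [ 0.54 -0.28  0.11]
[278 322   7  14  61] [ 0.51 -0.3   0.09] [ 0.52 -0.28  0.1 ]
pos [0.2317 0.5802 0.2343] toolx [ 0.371  0.929 -0.001] toolz [-2.e-04 -9.e-04 -1.e+00] w 0.999 F [-0.1 -0.  -0. ] t 0.2
target share [-0.4097  0.7867  0.149 ] dist 0.45
level turn share [0.0001 0.0009 0.    ]
pos [0.2317 0.5802 0.2343] toolx [ 0.371  0.929 -0.001] toolz [-2.e-04 -9.e-04 -1.e+00] w 0.999 F [-0.1 -0.  -0. ] t 0.2
target share [-0.4096  0.7867  0.349 ] dist 0.477
level turn share [0.0001 0.0009 0.    ]
```

Emit:
{"op": "play_rows", "data": {
  "rows": [
    [[-0.41,0.787,0.15],[0,0,0],1],
    [[-0.41,0.787,0.15],[0,0,0],1],
    [[-0.41,0.787,0.15],[0,0,0],1],
    [[-0.41,0.787,0.15],[0,0,0],1],
    [[-0.41,0.787,0.15],[0,0,0],1],
    [[-0.41,0.787,0.15],[0,0,0],1],
    [[-0.41,0.787,0.15],[0,0,0],1],
    [[-0.41,0.787,0.15],[0,0,0],1],
    [[-0.41,0.787,0.15],[0,0,0],1],
    [[-0.41,0.787,0.15],[0,0,0],1]
  ],
  "newtons": 20
}}

```text
clock: 1.2
position: [0.5255, 0.2359, 0.1588]
ee_rot: [2.607, 1.745, -0.002]
force: [-0.3, -0.2, 0.6]
width: 1.0
```

```bash
python3 -c "
from h import *
go(.521,.244,.061)
im,d=eyes.get_image('wrist'); cv2.imwrite('pics/w1.png',im[:,:,::-1]); c=eyes.get_calibration('wrist'); print(c)
go(.521,.244,.061)
"
```

```text
pos [0.5255 0.2359 0.1588] toolx [ 0.381  0.925 -0.004] toolz [ 0.0013 -0.0045 -1.    ] w 1.0 F [-0.3 -0.2  0.6] t 1.2
target share [ 0.0123 -0.0151  0.1954] dist 0.098
level turn share [0.0028 0.0035 0.    ]
{'intrinsics': array([[325.1922621 ,   0.        , 279.01740003],
       [  0.        , 325.1922621 , 217.38120178],
       [  0.        ,   0.        ,   1.        ]]), 'R': array([[ 0.37812159,  0.92575504, -0.00128992],
       [ 0.894297  , -0.3649118 ,  0.25898311],
       [ 0.23928421, -0.09908068, -0.96588099]]), 't': array([-0.42060412, -0.39357585,  0.21457859])}
pos [0.5232 0.2398 0.1591] toolx [ 0.378  0.926 -0.002] toolz [-0.     -0.0022 -1.    ] w 1.0 F [-0.3  1.6 -0.3] t 1.25
target share [ 0.0065 -0.0075  0.1961] dist 0.098
level turn share [ 0.0008  0.002  -0.    ]
```

View pics/w1.png

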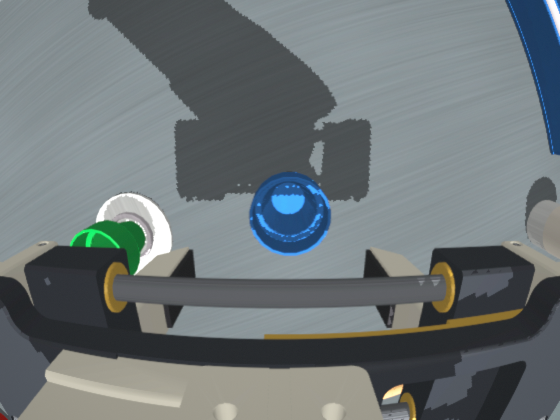

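The wrist view shows the blue pot at (290,213), midway between the finger tips (about 180 and 380). I'll descend.

Emit:
{"op": "play_rows", "data": {
  "rows": [
    [[0,0,0.05],[0,0,0],1],
    [[0,0,0.1],[0,0,0],1],
    [[0,0,0.15],[0,0,0],1],
    [[0,0,0.18],[0,0,0],1],
    [[0,0,0.198],[0,0,0],1],
    [[0,0,0.198],[0,0,0],1],
    [[0,0,0.198],[0,0,0],1]
  ]
}}

```text
clock: 1.95
position: [0.5212, 0.2449, 0.0613]
ee_rot: [-2.6, -1.763, -0.001]
force: [0.0, 0.1, 0.2]
width: 1.001
```

Emit:
{"op": "play_rows", "data": {
  "rows": [
    [[0,0,0],[0,0,0],0.2],
    [[0,0,0],[0,0,0],0.2],
    [[0,0,0],[0,0,0],0],
    [[0,0,0],[0,0,0],-0.2],
    [[0,0,0],[0,0,0],-0.5],
    [[0,0,0],[0,0,0],-0.5]
  ],
  "newtons": 20
}}

```text
clock: 2.55
position: [0.5215, 0.2444, 0.061]
ee_rot: [-2.601, -1.762, -0.001]
force: [1.3, 0.8, 2.4]
width: 0.672
```

```bash
python3 -c "
from h import *
go(.4945,.0765,.15)
"
```

```text
pos [0.5215 0.2444 0.061 ] toolx [0.371 0.929 0.001] toolz [ 6.e-04  5.e-04 -1.e+00] w 0.672 F [1.3 0.8 2.4] t 2.55
target share [-0.3317  0.0745 -0.1781] dist 0.192
level turn share [ 0.0004 -0.0006  0.    ]
```

Gripped: 0.672 × 92 = 61.8 mm. I'll lift, then move across.

Emit:
{"op": "play_rows", "data": {
  "rows": [
    [[0,0,-0.04],[0,0,0],-0.5],
    [[0,0,-0.1],[0,0,0],-0.5],
    [[0,0,-0.18],[0,0,0],-0.5],
    [[0,0,-0.25],[0,0,0],-0.5],
    [[-0.06,0.012,-0.25],[0,0,0],-0.5],
    [[-0.13,0.03,-0.25],[0,0,0],-0.5],
    [[-0.21,0.047,-0.25],[0,0,0],-0.5],
    [[-0.29,0.065,-0.25],[0,0,0],-0.5],
    [[-0.332,0.074,-0.25],[0,0,0],-0.5],
    [[-0.332,0.074,-0.25],[0,0,0],-0.5]
  ]
}}

```text
clock: 3.55
position: [0.4929, 0.072, 0.1855]
ee_rot: [2.605, 1.754, -0.003]
force: [0.3, 0.5, -2.2]
width: 0.678
```

Emit:
{"op": "play_rows", "data": {
  "rows": [
    [[0,0,0],[0,0,0],-0.5],
    [[0,0,0],[0,0,0],-0.5],
    [[0,0,0],[0,0,0],-0.5]
  ]
}}

```text
clock: 3.85
position: [0.494, 0.0775, 0.1856]
ee_rot: [-2.599, -1.764, 0.0]
force: [0.6, 0.7, -3.2]
width: 0.672
```

```bash
python3 -c "
from h import *
go(.4945,.0765,.15)
fit('side','s2');fit('top','t2')
im,d=eyes.get_image('wrist'); cv2.imwrite('pics/w2.png',im[:,:,::-1])
im=cv2.imread('pics/s2.png'); cv2.imwrite('pics/s2c.png',cv2.resize(im[80:280,140:400],None,fx=3,fy=3,interpolation=2))
go(.4945,.0765,.15)
"
```

```text
pos [0.494  0.0775 0.1856] toolx [0.369 0.929 0.   ] toolz [-3.e-04  3.e-04 -1.e+00] w 0.672 F [ 0.6  0.7 -3.2] t 3.85
target share [-0.0015  0.0017  0.0711] dist 0.036
level turn share [-0.0003 -0.0001 -0.    ]
side red px [285, 314, 18, 36, 272] rimz 0.0748 c [ 0.5192 -0.2847] n 85 rms 0.0020
side yellow px [300, 228, 36, 49, 1315] rimz 0.0770 c [ 0.5928 -0.0982] n 236 rms 0.0012
side green px [244, 170, 31, 41, 951] rimz 0.0828 c [0.495  0.0758] n 164 rms 0.0014
side blue px [246, 119, 27, 45, 664] rimz 0.2010 c [0.4931 0.0751] n 88 rms 0.0011
top red px [417, 192, 28, 32, 284] rimz 0.0732 c [ 0.5184 -0.2832] n 108 rms 0.0014
top yellow px [324, 154, 33, 30, 292] rimz 0.0759 c [ 0.5918 -0.0965] n 107 rms 0.0009
top green none
top blue none
pos [0.494  0.077  0.1856] toolx [ 0.37   0.929 -0.   ] toolz [-2.e-04  1.e-04 -1.e+00] w 0.671 F [-0.1 -0.2 -1.8] t 4.0
target share [-0.0005  0.0014  0.0712] dist 0.036
level turn share [-0.0002  0.      0.    ]
```

View pics/s2c.png

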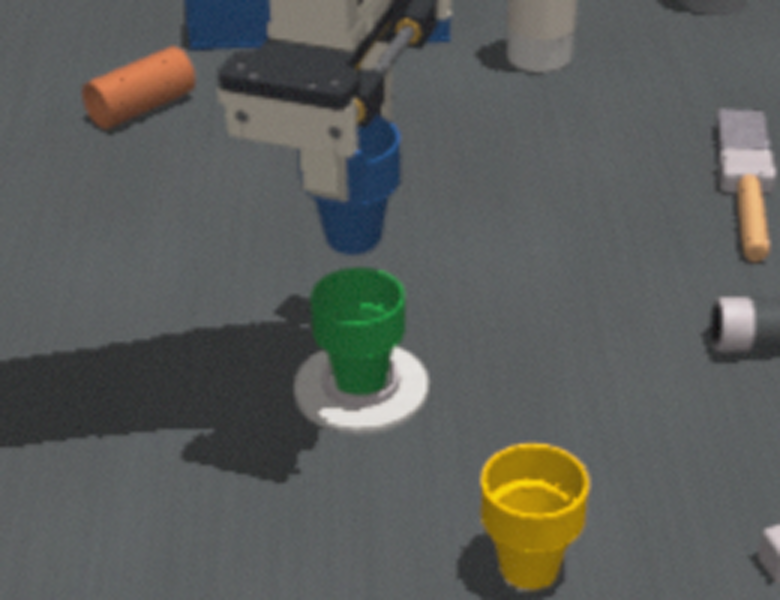

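View pics/w2.png

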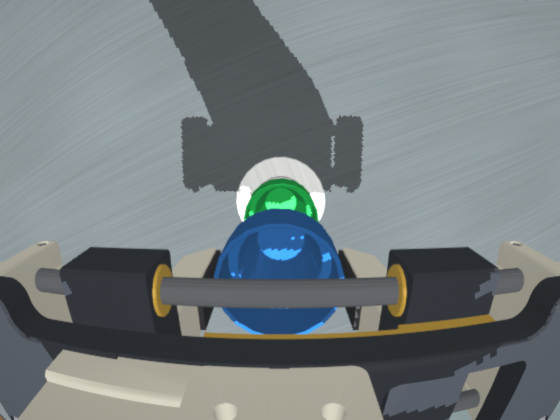

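The wrist and side views show blue held upright above green, at (358,180) and (358,300) in the enlarged side crop. Blue is about 1–2 mm off in x, so I'll correct that and lower it.

Emit:
{"op": "play_rows", "data": {
  "rows": [
    [[0.0016,0.002,0.03],[0,0,0],-0.5],
    [[0.0016,0.002,0.06],[0,0,0],-0.5],
    [[0.0016,0.002,0.08],[0,0,0],-0.5],
    [[0.0016,0.002,0.1],[0,0,0],-0.5],
    [[0.0016,0.002,0.12],[0,0,0],-0.5],
    [[0.0016,0.002,0.135],[0,0,0],-0.5],
    [[0.0016,0.002,0.15],[0,0,0],-0.5],
    [[0.0016,0.002,0.16],[0,0,0],-0.5],
    [[0.0016,0.002,0.167],[0,0,0],-0.5],
    [[0.0016,0.002,0.167],[0,0,0],-0.5]
  ]
}}

```text
clock: 5.0
position: [0.495, 0.0766, 0.1019]
ee_rot: [-2.601, -1.762, 0.001]
force: [-0.1, -0.1, -2.3]
width: 0.674
```

No contact so far. Now the last 5 mm.

Emit:
{"op": "play_rows", "data": {
  "rows": [
    [[0,0,0.003],[0,0,0],-0.5],
    [[0,0,0.006],[0,0,0],-0.5],
    [[0,0,0.009],[0,0,0],-0.5],
    [[0,0,0.011],[0,0,0],-0.5],
    [[0,0,0.011],[0,0,0],-0.5]
  ]
}}

```text
clock: 5.5
position: [0.4955, 0.0764, 0.0971]
ee_rot: [2.601, 1.761, 0.001]
force: [-0.5, -0.5, 3.5]
width: 0.672
```

```bash
python3 -c "
from h import *
go(.4945,.0765,.097)
fit('side','s3')
im=cv2.imread('pics/s3.png'); cv2.imwrite('pics/s3c.png',cv2.resize(im[100:250,180:340],None,fx=4,fy=4,interpolation=2))
"
```

```text
pos [0.4955 0.0764 0.0971] toolx [0.371 0.929 0.   ] toolz [ 6.e-04 -1.e-04 -1.e+00] w 0.672 F [-0.5 -0.5  3.5] t 5.5
target share [-0.0005 -0.002   0.0002] dist 0.001
level turn share [ 0.0006 -0.0001  0.    ]
side red px [284, 314, 19, 34, 271] rimz 0.0747 c [ 0.5193 -0.2851] n 85 rms 0.0020
side yellow px [300, 228, 36, 49, 1308] rimz 0.0769 c [ 0.5929 -0.0981] n 247 rms 0.0011
side green px [244, 182, 31, 29, 504] rimz 0.0804 c [0.4955 0.0755] n 76 rms 0.0013
side blue px [259, 161, 15, 27, 280] rimz 0.1130 c [0.4945 0.0742] n 55 rms 0.0011
```

View pics/s3c.png

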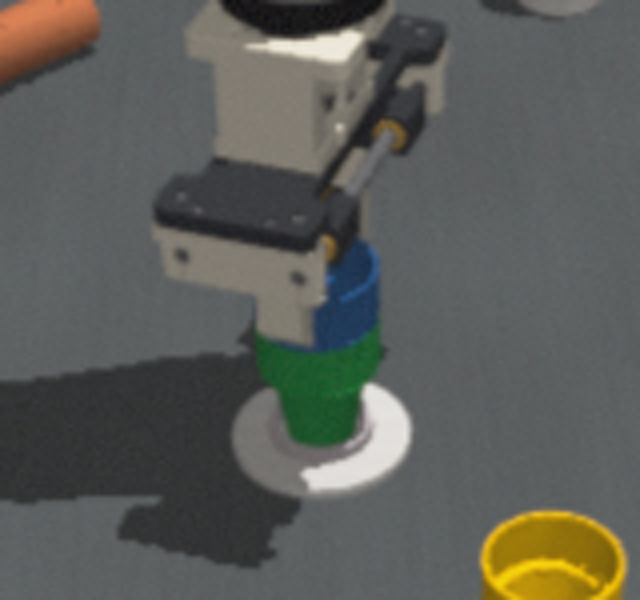

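The crop shows blue's collar sitting on the green rim at (315,345), and the force rose by about 6 N at the expected height. I'll release and rise.

Emit:
{"op": "play_rows", "data": {
  "rows": [
    [[0,0,0],[0,0,0],0.5],
    [[0,0,0],[0,0,0],1],
    [[0,0,0],[0,0,0],1],
    [[0,0,-0.03],[0,0,0],1],
    [[0,0,-0.08],[0,0,0],1],
    [[0,0,-0.15],[0,0,0],1],
    [[0,0,-0.2],[0,0,0],1],
    [[0,0,-0.2],[0,0,0],1]
  ]
}}

```text
clock: 6.35
position: [0.4972, 0.0772, 0.2]
ee_rot: [2.599, 1.761, 0.009]
force: [0.6, 0.8, -0.5]
width: 1.0
```

```bash
python3 -c "
from h import *
go(.5924,-.0972,.16)
fit('side','s4')
go(.5924,-.0972,.16)
im=cv2.imread('pics/s4.png'); cv2.imwrite('pics/s4c.png',cv2.resize(im[100:250,180:340],None,fx=4,fy=4,interpolation=2))
"
```

```text
pos [0.4972 0.0772 0.2   ] toolx [0.371 0.929 0.004] toolz [ 0.0057  0.0018 -1.    ] w 1.0 F [ 0.6  0.8 -0.5] t 6.35
target share [-0.2536  0.3057  0.0804] dist 0.203
level turn share [ 0.0044 -0.0036 -0.    ]
side red px [284, 314, 19, 33, 264] rimz 0.0750 c [ 0.5193 -0.2851] n 82 rms 0.0020
side yellow px [300, 228, 36, 49, 1315] rimz 0.0772 c [ 0.5928 -0.0984] n 234 rms 0.0012
side green px [244, 182, 30, 29, 503] rimz 0.0809 c [0.4947 0.0755] n 78 rms 0.0011
side blue px [244, 158, 31, 30, 777] rimz 0.1127 c [0.4949 0.0745] n 162 rms 0.0013
pos [0.4963 0.077  0.1982] toolx [0.371 0.929 0.002] toolz [ 0.0034  0.0012 -1.    ] w 1.0 F [-0.   0.2 -0.5] t 6.4
target share [-0.2525  0.3075  0.0766] dist 0.203
level turn share [ 0.0026 -0.0023  0.    ]
```

View pics/s4c.png

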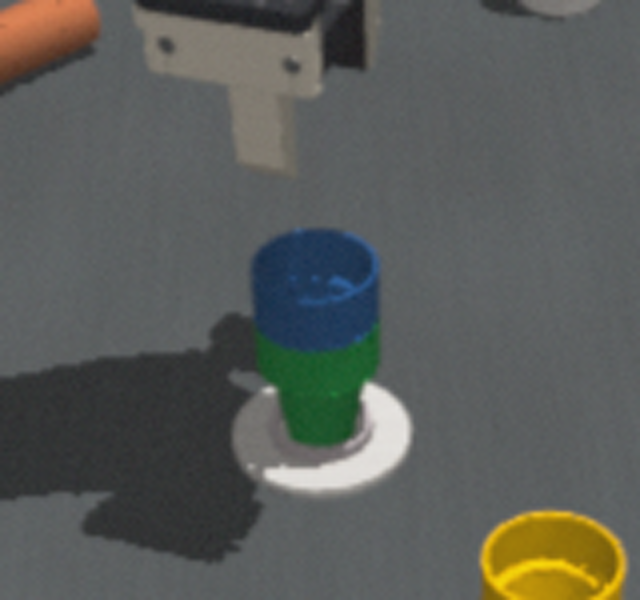

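Blue is fully nested: its rim reads 0.1127 against 0.111 expected, with the usual +1.8 mm side-view bias, and it's upright at (315,290) in the crop. Now yellow.

Emit:
{"op": "play_rows", "data": {
  "rows": [
    [[-0.25,0.31,0.073],[0,0,0],1],
    [[-0.25,0.31,0.073],[0,0,0],1],
    [[-0.25,0.31,0.073],[0,0,0],1],
    [[-0.25,0.31,0.073],[0,0,0],1],
    [[-0.25,0.31,0.073],[0,0,0],1],
    [[-0.25,0.31,0.073],[0,0,0],1],
    [[-0.25,0.31,0.073],[0,0,0],1],
    [[-0.25,0.31,0.073],[0,0,0],1],
    [[-0.25,0.31,0.073],[0,0,0],1]
  ]
}}

```text
clock: 7.3
position: [0.5926, -0.0953, 0.1604]
ee_rot: [-2.599, -1.765, -0.001]
force: [0.3, -0.3, -0.5]
width: 1.001
```

```bash
python3 -c "
from h import *
im,d=eyes.get_image('wrist'); cv2.imwrite('pics/w5.png',im[:,:,::-1])
go(.5924,-.0972,.061)
"
```

```text
pos [ 0.5927 -0.0956  0.1605] toolx [0.369 0.929 0.001] toolz [ 4.e-04  5.e-04 -1.e+00] w 0.997 F [-1.  -0.1 -0.1] t 7.35
target share [-0.0033  0.0005  0.199 ] dist 0.1
level turn share [ 0.0002 -0.0006 -0.    ]
```

View pics/w5.png

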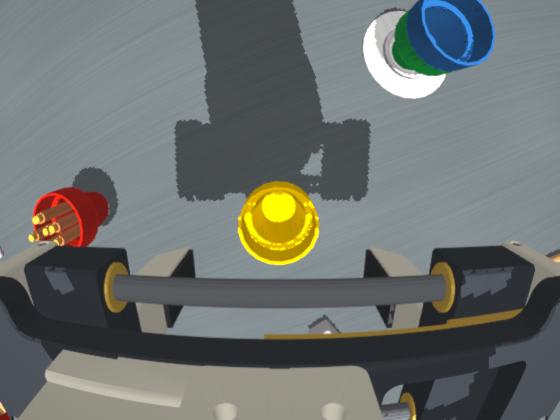

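Yellow is at (279,222), centred between the fingers, and red at (70,220) is well clear.

Emit:
{"op": "play_rows", "data": {
  "rows": [
    [[-0.002,0,0.05],[0,0,0],1],
    [[-0.002,0,0.1],[0,0,0],1],
    [[-0.002,0,0.15],[0,0,0],1],
    [[-0.002,0,0.18],[0,0,0],1],
    [[-0.002,0,0.199],[0,0,0],1],
    [[-0.002,0,0.199],[0,0,0],1],
    [[-0.002,0,0.199],[0,0,0],1]
  ]
}}

```text
clock: 8.05
position: [0.5929, -0.0977, 0.0614]
ee_rot: [2.6, 1.762, 0.001]
force: [0.0, -0.6, 0.4]
width: 1.003
```

Emit:
{"op": "play_rows", "data": {
  "rows": [
    [[0,0,0],[0,0,0],0.2],
    [[0,0,0],[0,0,0],0.2],
    [[0,0,0],[0,0,0],0],
    [[0,0,0],[0,0,0],-0.2],
    [[0,0,0],[0,0,0],-0.5],
    [[0,0,0],[0,0,0],-0.5]
  ],
  "newtons": 20
}}

```text
clock: 8.65
position: [0.5926, -0.0977, 0.061]
ee_rot: [2.601, 1.762, 0.001]
force: [-1.1, 0.4, 2.8]
width: 0.662
```

```bash
python3 -c "
from h import *
go(.495,.076,.215)
"
```

```text
pos [ 0.5926 -0.0977  0.061 ] toolx [0.371 0.929 0.   ] toolz [ 4.e-04  1.e-04 -1.e+00] w 0.662 F [-1.1  0.4  2.8] t 8.65
target share [ 0.2504 -0.3101 -0.3081] dist 0.252
level turn share [ 0.0003 -0.0003  0.    ]
```

Emit:
{"op": "play_rows", "data": {
  "rows": [
    [[0,0,-0.04],[0,0,0],-0.5],
    [[0,0,-0.1],[0,0,0],-0.5],
    [[0,0,-0.18],[0,0,0],-0.5],
    [[0,0,-0.25],[0,0,0],-0.5],
    [[0,0,-0.3],[0,0,0],-0.5],
    [[0,0,-0.31],[0,0,0],-0.5],
    [[0,0,-0.31],[0,0,0],-0.5]
  ]
}}

```text
clock: 9.35
position: [0.5925, -0.0979, 0.2159]
ee_rot: [2.601, 1.762, 0.001]
force: [-0.3, -0.8, -2.4]
width: 0.668
```

Emit:
{"op": "play_rows", "data": {
  "rows": [
    [[0.03,-0.037,0],[0,0,0],-0.5],
    [[0.08,-0.1,0],[0,0,0],-0.5],
    [[0.13,-0.16,0],[0,0,0],-0.5],
    [[0.18,-0.223,0],[0,0,0],-0.5],
    [[0.22,-0.273,0],[0,0,0],-0.5],
    [[0.24,-0.298,0],[0,0,0],-0.5],
    [[0.25,-0.31,0],[0,0,0],-0.5],
    [[0.25,-0.31,0],[0,0,0],-0.5],
    [[0.25,-0.31,0],[0,0,0],-0.5],
    [[0.25,-0.31,0],[0,0,0],-0.5]
  ]
}}

```text
clock: 10.35
position: [0.4953, 0.0744, 0.2154]
ee_rot: [2.602, 1.759, -0.001]
force: [0.5, -0.9, -1.3]
width: 0.662
```

```bash
python3 -c "
from h import *
go(.495,.076,.215)
fit('side','s6')
go(.495,.076,.132)
im=cv2.imread('pics/s6.png'); cv2.imwrite('pics/s6c.png',cv2.resize(im[80:260,160:360],None,fx=3,fy=3,interpolation=2))
"
```

```text
pos [0.4953 0.0744 0.2154] toolx [ 0.373  0.928 -0.001] toolz [-2.e-04 -6.e-04 -1.e+00] w 0.662 F [ 0.5 -0.9 -1.3] t 10.35
target share [ 0.0028 -0.0017  0.0008] dist 0.002
level turn share [ 0.      0.0006 -0.    ]
side red px [285, 314, 18, 36, 270] rimz 0.0746 c [ 0.5193 -0.2849] n 89 rms 0.0032
side yellow px [244, 104, 30, 48, 790] rimz 0.2311 c [0.4945 0.0719] n 102 rms 0.0011
side green px [244, 181, 31, 30, 505] rimz 0.0803 c [0.4951 0.076 ] n 83 rms 0.0012
side blue px [244, 158, 30, 30, 774] rimz 0.1128 c [0.4948 0.0745] n 154 rms 0.0014
pos [0.4953 0.0745 0.2155] toolx [ 0.373  0.928 -0.   ] toolz [-1.e-04 -5.e-04 -1.e+00] w 0.669 F [ 0.1 -0.3 -1.8] t 10.4
target share [ 0.0026 -0.0016  0.167 ] dist 0.084
level turn share [0.0001 0.0004 0.    ]
```

View pics/s6c.png

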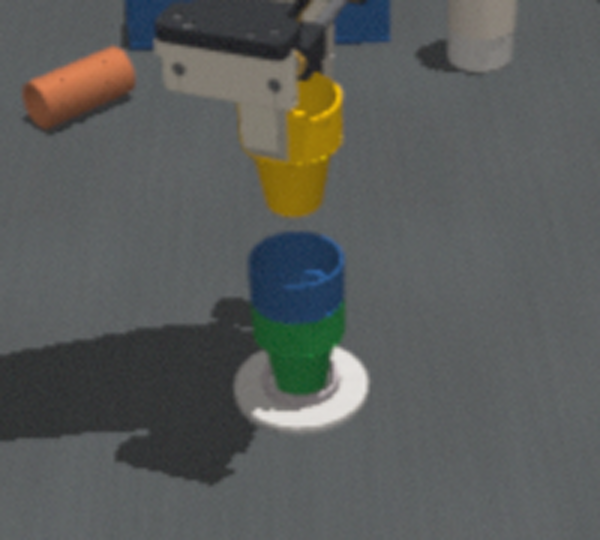

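The crop shows yellow upright at (295,150) above blue at (297,270). It's about 1 mm low in y once the arm settles, so I'll trim that and lower.

Emit:
{"op": "play_rows", "data": {
  "rows": [
    [[0.002,-0.001,0.03],[0,0,0],-0.5],
    [[0.002,-0.001,0.06],[0,0,0],-0.5],
    [[0.002,-0.001,0.08],[0,0,0],-0.5],
    [[0.002,-0.001,0.1],[0,0,0],-0.5],
    [[0.002,-0.001,0.12],[0,0,0],-0.5],
    [[0.002,-0.001,0.135],[0,0,0],-0.5],
    [[0.002,-0.001,0.15],[0,0,0],-0.5],
    [[0.002,-0.001,0.16],[0,0,0],-0.5],
    [[0.002,-0.001,0.167],[0,0,0],-0.5],
    [[0.002,-0.001,0.167],[0,0,0],-0.5]
  ]
}}

```text
clock: 11.4
position: [0.4946, 0.0768, 0.1319]
ee_rot: [-2.601, -1.762, 0.001]
force: [0.9, -0.9, -2.8]
width: 0.666
```

Emit:
{"op": "play_rows", "data": {
  "rows": [
    [[0,0,0.003],[0,0,0],-0.5],
    [[0,0,0.006],[0,0,0],-0.5],
    [[0,0,0.009],[0,0,0],-0.5],
    [[0,0,0.011],[0,0,0],-0.5],
    [[0,0,0.011],[0,0,0],-0.5]
  ]
}}

```text
clock: 11.9
position: [0.495, 0.0767, 0.1271]
ee_rot: [2.601, 1.762, 0.001]
force: [-0.8, -1.0, 2.7]
width: 0.668
```

```bash
python3 -c "
from h import *
fit('side','s7')
go(.495,.076,.127)
"
```

```text
side red px [285, 314, 18, 33, 272] rimz 0.0751 c [ 0.5194 -0.2851] n 87 rms 0.0020
side yellow px [253, 146, 21, 29, 348] rimz 0.1435 c [0.4941 0.0741] n 76 rms 0.0013
side green px [244, 182, 31, 29, 506] rimz 0.0803 c [0.4953 0.076 ] n 81 rms 0.0013
side blue px [244, 171, 30, 17, 315] rimz 0.1094 c [0.4953 0.0743] n 77 rms 0.0012
pos [0.4949 0.0767 0.1271] toolx [0.371 0.929 0.   ] toolz [ 4.e-04  1.e-04 -1.e+00] w 0.665 F [-0.6  0.1  3.7] t 11.95
target share [-0.0013  0.0007  0.0001] dist 0.001
level turn share [ 0.0004 -0.0002 -0.    ]
```

Contact came at the expected height, and the yellow rim reads 0.1435 (expected 0.141 plus bias). Releasing.

Emit:
{"op": "play_rows", "data": {
  "rows": [
    [[0,0,0],[0,0,0],0.5],
    [[0,0,0],[0,0,0],1],
    [[0,0,0],[0,0,0],1],
    [[0,0,-0.03],[0,0,0],1],
    [[0,0,-0.08],[0,0,0],1],
    [[0,0,-0.15],[0,0,0],1],
    [[0,0,-0.2],[0,0,0],1],
    [[0,0,-0.24],[0,0,0],1],
    [[0,0,-0.24],[0,0,0],1],
    [[0,0,-0.24],[0,0,0],1]
  ]
}}

```text
clock: 12.95
position: [0.4947, 0.0769, 0.2466]
ee_rot: [2.601, 1.762, 0.001]
force: [-0.2, 0.1, -0.6]
width: 0.999
```

```bash
python3 -c "
from h import *
go(.495,.076,.127)
fit('side','s8')
im=cv2.imread('pics/s8.png'); cv2.imwrite('pics/s8c.png',cv2.resize(im[80:260,160:360],None,fx=3,fy=3,interpolation=2))
"
```

```text
pos [0.4947 0.0769 0.2466] toolx [0.371 0.929 0.   ] toolz [ 5.e-04  3.e-04 -1.e+00] w 0.999 F [-0.2  0.1 -0.6] t 12.95
target share [-0.0016  0.0011  0.2393] dist 0.12
level turn share [ 0.0004 -0.0004  0.    ]
side red px [285, 314, 18, 34, 271] rimz 0.0749 c [ 0.5192 -0.285 ] n 88 rms 0.0033
side yellow px [242, 144, 32, 31, 838] rimz 0.1426 c [0.4947 0.075 ] n 187 rms 0.0014
side green px [244, 182, 31, 29, 505] rimz 0.0804 c [0.4948 0.0758] n 78 rms 0.0012
side blue px [244, 171, 30, 16, 315] rimz 0.1093 c [0.4951 0.0748] n 77 rms 0.0013
```

View pics/s8c.png

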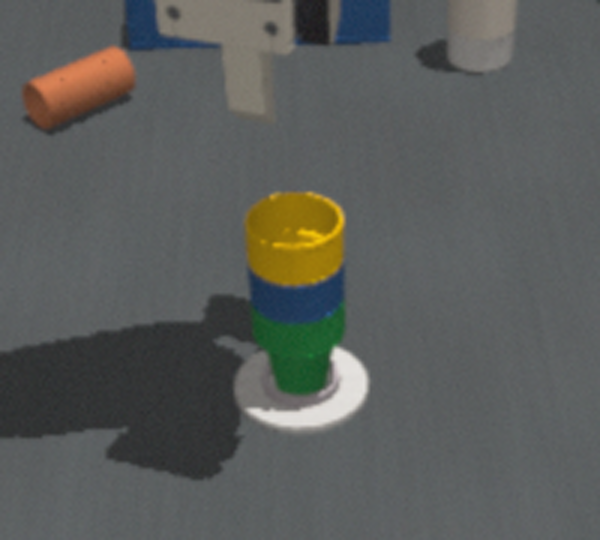

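The crop shows an upright green, blue and yellow stack at (297,290) in the stand, with the gripper clear above. I'll hand it in.

```bash
python3 -c "
from cell import arm
print(arm.sign_off())"
```

```text
the job is handed in; nothing more can be done
None
```

I nested the blue pot in the green one, then the yellow pot in the blue one, and handed the job in at about 13 s. The three stand as one upright stack in the stand.

- **Fit:** in the last side view the yellow rim read 0.1426 m, where 0.141 m is fully home. That camera had read about 1.5–2 mm high on the pots standing free, so the difference is its usual bias. Earlier, the blue rim had read 0.1127 m, where 0.111 m is home.
- **Alignment:** the fitted centres of the three pots agreed to about 1 mm.
- **Red pot:** it was not touched, and its measured position stayed the same to within about 0.5 mm.
- **Forces and clearance:** the force readings after each move stayed below about 4 N. At hand-in the open gripper was well above the stack, touching nothing.

No check failed. I did not take a final top view, because the gripper was above the stack.

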